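# Shut the crystal well and lock it with the gate pin

## Task

First push the open lid of the oak case down until it is fully shut. Then push the red gate pin along its L-shaped slot, away from the robot to the corner and round it to the far end, so that its red rim locks over the edge of the lid. Only push with the fingers, never lift the pin out of its slot, and leave the loose things round about where they are.

Things in the scene. Friction and masses are not known exactly. Their poses are not given: they have to be found in the camera images.
- case: Oak case fixed to the desk, 220 (x) by 270 (y) by 40 mm high. Origin: centre of its underside; own x points away from the robot (yaw up to 0.3 rad), own y to the left. Left part (own y -20 to +135 mm): a well under the hinged lid. Right part (own y -135 to -20 mm): a level grey gate plate, its top 40 mm above the desk, with an L-shaped slot 16 mm wide, 15 mm deep.
- slot_start (a point): Near end of the slot's long leg (90 mm, along own x to slot_corner), level with the plate top; case frame (-60, -82, 40) mm. The three slot points are where the pin's axis stands nominally; the pin has 2 mm play all round, also beyond each end.
- slot_corner (a point): Corner of the slot, level with the plate top; case frame (30, -82, 40) mm. From here the short leg runs 40 mm along own +y to slot_end.
- slot_end (a point): Far end of the slot's short leg, at the level of the plate top; case frame (30, -42, 40) mm. With the pin here its red rim reaches 12 mm over the shut lid.
- gate_pin: Loose round gate pin, 0.18 kg: steel pin 12 mm diameter, 12 mm long, down in the slot; foot 40 mm diameter, 13.5 mm high, resting on the plate; red rim 68 mm diameter, 13 to 23 mm above the plate; low dome to 29 mm. Origin: on its axis at the plate top. Starts in the long leg within 45 mm of slot_start; dry friction only. Push at the rim's edge, fingertips a few mm above the plate.
- lid (a joint): Hinge angle of the lid: 0 fully shut, positive open (rad). The lid starts open at 0.4 to 0.75. Stiff friction hinge (0.3 N m): it stays where it is left, and 1 to 4 N down on it near its free edge shuts it.
- lid_edge (a point): Middle of the lid's free edge, at its top face. The lid is a dark oak board 220 (along the hinge) by 140 by 8 mm with a brass strip along the free edge; when shut its top is 48 mm above the desk and this point is at (0, -20, 48) mm in the case frame, 5 mm lower than the underside of the red rim.
- lid_hinge (a point): Middle of the lid's hinge axis, which runs along the case's own x at (0, 120, 40) mm in the case frame, on the left side; the lid's free edge points to the right (own -y), towards the slot.
- lens: Loose smoked glass lens, 45 mm diameter, 16 mm high; origin under its centre. Stands beside the case. Leave alone.
- crystal_holder: Loose nickel-plated crystal holder, 34 by 18 by 29 mm high; origin under its centre. Stands beside the case. Leave alone.
- heat_sink: Loose blue finned heat sink, 45 by 40 by 28 mm high; origin under its centre. Stands beside the case. Leave alone.
- grommet_block: Loose black rubber grommet block, 40 by 30 by 24 mm high; origin under its centre. Stands beside the case. Leave alone.
- screwdriver: Loose screwdriver about 200 mm long with a red handle, lying on the desk to the left; origin under its middle. Leave alone.
- mug: Loose blue mug, 80 mm diameter, 90 mm high, on the left. Origin under its centre. Leave alone.
- parts_tray: Loose grey parts tray, 120 by 160 by 35 mm, on the right. Origin under its centre. Leave alone.
Things that resemble listed ones, but are neither listed nor needed, are in the scene too. Of the things like the gate_pin, leave any that is brown, green or pink; of the rest the smaller one is meant.

How it is judged:
On the way, in this order (a step that is already met when the one before it is completed fails the run):
1. the lid is shut (value of joint lid below 0.03 rad), for 0.2 s.
2. with the lid shut, the gate pin has reached the corner of the slot (value of joint lid below 0.03 rad and horizontal distance between gate_pin and slot_corner below 0.009 m), for 0.05 s.
3. the gate pin is at the far end of the slot (horizontal distance between gate_pin and slot_end below 0.006 m), for 0.2 s.
At the end, for the whole second after the job is handed in: The lid is shut (within 0.03 rad), the gate pin stands within 6 mm of slot_end, still seated in the slot (foot on the plate within 4 mm, upright within 0.08 rad), everything at rest (value of joint lid below 0.03 rad and horizontal distance between gate_pin and slot_end below 0.006 m and z of gate_pin in the frame of case between 0.036 and 0.043 m and angle between gate_pin's own z axis and vertical below 0.08 rad and linear speed of gate_pin below 0.01 m/s and velocity of joint lid between -0.05 and 0.05 rad/s); the robot touches nothing.
It fails at once if the gate pin is lifted (more than 7 mm off the plate) (z of gate_pin in the frame of case above 0.047 m).
It fails at once if the gate pin is tipped over (more than 0.35 rad) (angle between gate_pin's own z axis and vertical above 0.35 rad).
It fails at once if a loose bystander (lens, crystal holder, heat sink, grommet block, screwdriver, mug or parts tray) is moved more than 20 mm (distance of any of lens, crystal_holder, heat_sink, grommet_block, screwdriver, mug, parts_tray from where it was at the start of the episode above 0.02 m).
It also fails if it takes over 48 s, if anything falls off the work surface, if the arm or the gripper's body presses on something with over 40 N, if the wrist force passes 120 N, or if a joint passes its speed limit or range.

## Robot

A 6-joint arm with a two-finger parallel gripper is mounted at the origin on the work surface. World frame = base frame: x ahead of the robot, y to its left, z up, the work surface at z = 0. Lengths are in m, angles in rad, forces in N, time in s.
With the tool pointing down it reaches from about 0.275 to 0.875 m from the base axis. Payload 12.5 kg.
Tool frame: the origin (TCP) lies on the centre line of the jaws, within the pads' length; the fingertips stand r.finger_overhang ahead of it and the grasp point (between the pads) lies 3 mm ahead of it (r.finger_overhang is the distance from the TCP to the fingertips, in m); z points along the fingers, y is the line along which they close (so a half turn about z gives the same grasp; the last joint's range is limited). The gripper opens to 85 mm and grips with 20 to 120 N. Pads are 22 mm wide; open, the fingers measure 114 mm over their backs; the gripper's body (76 mm by 85 mm) begins 54 mm behind the grasp point. The pads swing forward as they close: fully open they stand 13 mm farther back than shut.
Start: joints at [-1.401, 0.351, 1.652, -0, 1.139, -0.085], TCP at [0.139, -0.532, 0.253] pointing down, gripper open.
Joint ranges: [-2.75, 2.75], [-0.79, 2.1], [0.01, 2.65], [-1.57, 4.71], [0.07, 3.14], [-2.87, 2.87]. Speed limits (rad/s): [2.22, 2.22, 2.79, 3.14, 3.14, 3.14].

## Interface

Orientations are given as a unit quaternion [x, y, z, w].
In Python, from cell import r, optics gives the robot as it stands. The module is installed in compiled form; this text tells all that it offers. Calls block until the motion is done:
- r.move_to(position, orientation): joint-space move of the TCP to a pose.
- r.move_linear(position, rot=None, vel=0.15): straight line of the TCP; rot=None keeps the orientation; vel is the mean speed in m/s.
- r.set_joints(angles): joint-space move.
- r.set_gripper(opening, squeeze=None): opening from 0.0 (shut) to 1.0 (fully open); squeeze is the grip in N (None keeps the last); returns when the fingers have stopped.
- r.sleep(seconds).
- r.inverse_kinematics(position, orientation): joint angles nearest the present ones, or None.
- optics.get_image(name): name is "scene" or "top" or "wrist"; returns a dict with "pixels" (384x512x3 uint8, red, green, blue), "depth" (384x512 float32, m along the optical axis (not along the pixel's ray), 0 where there is no reading), "fx", "fy", "cx", "cy" (pixels), "camera_from_world" (4x4, takes a point from world to camera coordinates); the wrist camera has in their place "mount" (4x4, takes a point from camera to tool coordinates, whose origin is the TCP and whose axes are the flange's). Camera axes: x right, y down, z forward; pixel columns grow to the right and rows downward; lengths in m; the calibration is good to about 2 mm. A picture is of the moment at which its call begins: read the wrist's pose just before it.
A pose or a line that the arm cannot do raises r.PlanningError and nothing moves.
- r.hand_in(): hands the job in; it is judged then, once.
Readings, each from a call of its own:
- r.current_t(): time.
- r.current_q(): joint angles.
- r.current_qvel(): joint speeds.
- r.current_effort(): joint torques, N m.
- r.current_tool_pos(): TCP position.
- r.current_ee_rot(): TCP orientation.
- r.current_contact_force(): force on the tool from outside, world axes, zero at the start.
- r.current_torque(): the same for the moment, N m.
- r.current_opening(): opening from 0.0 (shut) to 1.0 (fully open).
- r.current_finger_force(): force on a finger pad.
Only numpy, scipy, OpenCV 4.12 (cv2) and the standard library are available. Lean on these libraries where they do the work, as an engineer would, in place of code of your own. Each camera call takes 0.05 s, during which the arm holds its last target. There are 200 camera calls.

## Working session

There is one attempt and no reset: what is moved stays moved. The work goes in short steps, each a Python script; the robot and the scene stay as the last script left them, time stands still between calls to the robot, and variables do not carry over. Pictures are saved under pics/ and viewed, at most 10 in all, crops included, and the job is handed in when it is done.

```bash
mkdir -p pics; cat > h.py <<'E'
import numpy as np, cv2
from cell import r, optics
def pts(im):
    d=im["depth"]; v,u=np.mgrid[0:384,0:512]
    P=np.stack([(u-im["cx"])/im["fx"]*d,(v-im["cy"])/im["fy"]*d,d,np.ones_like(d)],-1)
    T=np.linalg.inv(im["camera_from_world"])
    return (P@T.T)[...,:3]
E
python3 - <<'E'
from h import *
a=optics.get_image("top"); b=optics.get_image("scene")
np.savez("im0.npz",t=a["pixels"],s=b["pixels"],tp=pts(a),sp=pts(b))
import pickle; pickle.dump((a,b),open("im0.pkl","wb"))
cv2.imwrite("pics/top0.png",a["pixels"][...,::-1]); cv2.imwrite("pics/scene0.png",b["pixels"][...,::-1])
print(r.finger_overhang,r.current_t(),a["camera_from_world"].round(3),a["fx"])
E
```

```text
0.022 0.1 [[ 0.011 -1.    -0.015 -0.008]
 [-0.994 -0.01  -0.113  0.548]
 [ 0.113  0.016 -0.993  1.152]
 [ 0.     0.     0.     1.   ]] 405.95468080073846
```

View pics/top0.png

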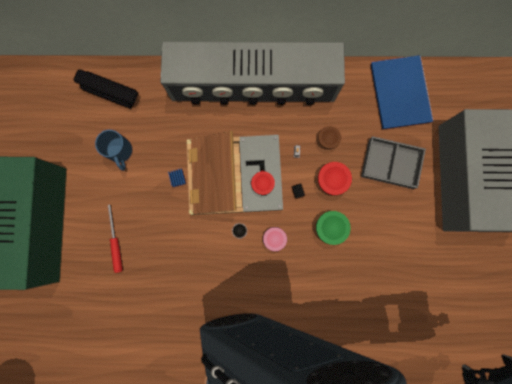

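View pics/scene0.png

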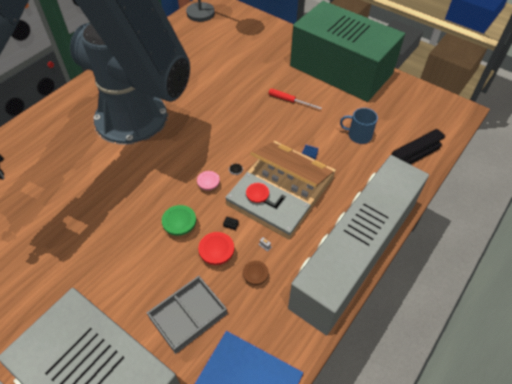

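Top view: the plate is around (262,172), with the slot corner near (264,162) and its short leg running left to (248,163). The brass lid edge is near (240,172). There are two red candidates: (262,183), which is smaller and sits in the slot, and (334,179), which is larger and lies on the desk. The brown (329,138), green (333,228) and pink (275,239) ones are excluded. The smaller red one fits, so I'll confirm it in a crop while measuring.

```bash
python3 - <<'E'
from h import *
import pickle
a,b=pickle.load(open("im0.pkl","rb"))
for n,im in (("top",a),("scene",b)):
    P=pts(im); px=im["pixels"].astype(int); hsv=cv2.cvtColor(im["pixels"],cv2.COLOR_RGB2HSV)
    reg=(P[...,0]>.35)&(P[...,0]<.75)&(abs(P[...,1])<.3)&(im["depth"]>0)
    pl=reg&(abs(P[...,2]-.04)<.006)&(hsv[...,1]<50)&(hsv[...,2]>80)
    k,lab,st,_=cv2.connectedComponentsWithStats(pl.astype(np.uint8)); i=1+st[1:,4].argmax()
    Q=P[lab==i]; print(n,"plate z",np.median(Q[:,2]),len(Q)); rect=cv2.minAreaRect((Q[:,:2]*1000).astype(np.float32)); print(rect); print(cv2.boxPoints(rect).round(1).tolist())
    red=reg&((hsv[...,0]<6)|(hsv[...,0]>174))&(hsv[...,1]>170)&(hsv[...,2]>120)
    k,lab,st,cen=cv2.connectedComponentsWithStats(red.astype(np.uint8))
    for j in range(1,k):
        if st[j,4]>40:
            Q=P[lab==j]; print("red",cen[j].round(1),st[j],Q.mean(0).round(4),np.ptp(Q,axis=0).round(3),np.percentile(Q[:,2],[5,50,95]).round(4))
    # lid: brown above 50mm
    L=reg&(P[...,2]>.05)&~red&(P[...,1]>-.05)&(P[...,1]<.2)&(P[...,0]>.4)&(P[...,0]<.7)
    k,lab,st,cen=cv2.connectedComponentsWithStats(L.astype(np.uint8)); j=1+st[1:,4].argmax()
    Q=P[lab==j]; c=Q.mean(0); w=np.linalg.svd(Q-c,full_matrices=0)[2][2]; print("lid",c,w*np.sign(w[2]),Q.min(0),Q.max(0))
    # other objects above desk near case
    dark=reg&(P[...,2]>.008)
    k,lab,st,cen=cv2.connectedComponentsWithStats(dark.astype(np.uint8))
    for j in range(1,k):
        if st[j,4]>15: Q=P[lab==j]; print("obj",cen[j].round(),Q.min(0).round(3),Q.max(0).round(3))
c=a["pixels"][115:255,155:365,::-1]; cv2.imwrite("pics/crop.png",cv2.resize(c,None,fx=3.8,fy=3.8,interpolation=cv2.INTER_CUBIC))
E
```

```text
top plate z 0.03929993065314341 2203
((602.8426513671875, -25.300582885742188), (218.7367706298828, 112.89008331298828), 3.646170139312744)
[[490.1000061035156, 24.100000381469727], [497.29998779296875, -88.5999984741211], [715.5999755859375, -74.69999694824219], [708.4000244140625, 38.0]]
red [334.6 177.9] [318 162  34  33 895] [ 0.587  -0.2376  0.0511] [0.103 0.102 0.068] [0.0462 0.0513 0.058 ]
red [262.4 182.6] [252 171  22  24 388] [ 0.5697 -0.0308  0.0643] [0.066 0.06  0.016] [0.0603 0.0641 0.0692]
lid [0.59046773 0.1057596  0.08167546] [-0.02855989  0.44736421  0.89389574] [0.48192107 0.04048758 0.05000225] [0.69985463 0.17612858 0.1147567 ]
obj [329. 137.] [ 0.677 -0.261  0.025] [ 0.744 -0.194  0.046]
obj [234. 174.] [ 0.48  -0.088  0.008] [0.715 0.192 0.115]
obj [297. 150.] [ 0.659 -0.139  0.008] [ 0.688 -0.127  0.031]
obj [335. 178.] [ 0.539 -0.286  0.037] [ 0.634 -0.19   0.063]
obj [177. 177.] [0.563 0.198 0.008] [0.616 0.248 0.032]
obj [298. 191.] [ 0.531 -0.155  0.008] [ 0.576 -0.118  0.027]
obj [333. 228.] [ 0.399 -0.28   0.038] [ 0.492 -0.185  0.061]
obj [239. 230.] [0.
[... 553 characters left out ...]
0.5904 -0.2434  0.0534] [0.11  0.095 0.068] [0.0467 0.0535 0.0604]
lid [0.59578122 0.10349865 0.08528928] [-0.027429    0.44012806  0.89751598] [0.48287615 0.04047913 0.05000383] [0.69968431 0.18226701 0.11748476]
obj [281. 186.] [ 0.476 -0.092  0.008] [0.718 0.251 0.117]
obj [236. 167.] [0.418 0.01  0.008] [0.458 0.056 0.02 ]
obj [208. 180.] [ 0.378 -0.103  0.026] [ 0.447 -0.035  0.048]
obj [179. 219.] [ 0.398 -0.281  0.008] [ 0.496 -0.184  0.065]
obj [231. 222.] [ 0.532 -0.158  0.008] [ 0.577 -0.119  0.031]
obj [216. 248.] [ 0.541 -0.288  0.009] [ 0.637 -0.191  0.066]
obj [265. 242.] [ 0.659 -0.143  0.01 ] [ 0.69  -0.126  0.035]
obj [256. 272.] [ 0.679 -0.263  0.021] [ 0.745 -0.193  0.046]
```

View pics/crop.png

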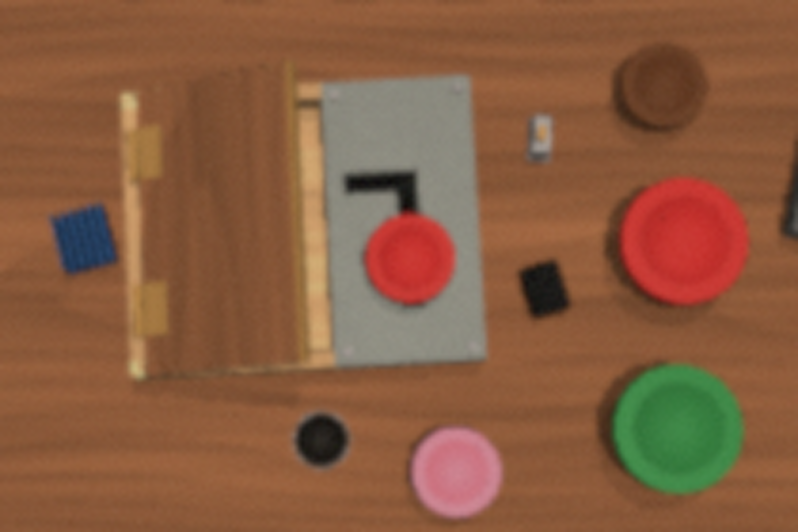

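The crop confirms it: the small red pin at crop (410,257) sits in the slot of the grey plate, and the lookalike at (685,240) is clearly larger and on the desk. The case origin is about (0.5985, 0.051) with yaw 0.062, and the lid is open about 0.46 rad. Next I shut the lid.

```bash
cat >> h.py <<'E'
from scipy.spatial.transform import Rotation as R
YAW=.062; O=np.array([.5985,.0510])
c,s=np.cos(YAW),np.sin(YAW)
def W(x,y,tip):  # case mm, tip height above desk mm -> TCP
    x,y=x/1e3,y/1e3
    return [O[0]+c*x-s*y,O[1]+s*x+c*y,tip/1e3+r.finger_overhang]
def inv(p):
    d=np.asarray(p)[:2]-O; return np.array([c*d[0]+s*d[1],-s*d[0]+c*d[1]])*1e3
Q0=R.from_matrix(np.array([[c,s,0],[s,-c,0],[0,0,-1]]).T).as_quat()
Q1=R.from_matrix(np.array([[-c,-s,0],[-s,c,0],[0,0,-1]]).T).as_quat()
E
python3 - <<'E'
from h import *
r.set_gripper(0.0); print(r.finger_overhang)
for q in (Q0,Q1): print(r.inverse_kinematics(W(0,10,140),q))
q=min((Q0,Q1),key=lambda q:abs(np.array(r.inverse_kinematics(W(0,10,140),q)[5]))); np.save("q.npy",q)
r.move_to(W(0,10,150),q); print(r.current_t(),r.current_contact_force())
r.move_linear(W(0,10,115),vel=.15)
for z in list(range(110,54,-5))+list(range(54,43,-1)):
    r.move_linear(W(0,10,z),vel=.06); f=r.current_contact_force()
    print(z,round(1e3*(r.current_tool_pos()[2]-r.finger_overhang),1),np.round(f,1))
    if f[2]>12: break
r.sleep(.3); r.move_linear(W(0,10,110),vel=.2)
print(r.current_t())
E
```

```text
0.022
[ 2.41927188e-02  5.44876645e-01  1.59597279e+00 -4.44089210e-16
  1.00074322e+00  1.53298905e+00]
[ 2.41927188e-02  5.44876645e-01  1.59597279e+00 -4.44089210e-16
  1.00074322e+00 -1.60860361e+00]
3.5333 [ 0.35327047 -0.63285412  0.14709421]
110 110.4 [-0.2 -0.5 -0.2]
105 104.9 [-0.5  0.3  0. ]
100 99.6 [-0.6 -0.3 -0.2]
95 94.6 [-0.9 -0.3 -0.4]
90 89.6 [-0.6  0.1 -0.3]
85 84.6 [-0.3  0.   0.3]
80 79.6 [ 0.5 -0.6  0.6]
75 74.6 [-0.1  0.   1.2]
70 69.6 [ 0.8 -0.7  0.6]
65 64.6 [0.1 0.9 1. ]
60 59.6 [0.7 0.2 0.1]
55 54.6 [ 0.  -0.7  0.3]
54 54.0 [-1.8 -0.5  0.4]
53 53.0 [ 0.8 -0.3 -0.2]
52 51.9 [ 0.4 -0.3 -0.1]
51 50.9 [-0.4  0.  -0. ]
50 49.9 [-0.  -0.4 -0. ]
49 48.9 [ 0.4 -0.9  0.5]
48 48.1 [-0.7 -0.5  2.1]
47 48.0 [-3.7 -0.2 12.7]
9.6833
```

The lid stopped solidly at 48.0 mm. Next I push along the long leg until the pin hits the corner wall.

```bash
python3 - <<'E'
from h import *
q=np.load("q.npy")
r.move_linear(W(-98,-82,110),vel=.25); r.move_linear(W(-98,-82,45),vel=.15)
F0=np.array(r.current_contact_force()); print(F0,r.current_t())
u=np.array([c,s,0])
r.move_linear(W(-40,-82,45),vel=.06)
for x in list(range(-37,-22,3))+list(range(-22,-5)):
    r.move_linear(W(x,-82,45),vel=.04); f=-(np.mean([r.current_contact_force() for _ in range(3)],0)-F0)@u
    print(x,inv(r.current_tool_pos()).round(1),round(f,1))
    if f>6: break
b=optics.get_image("scene"); cv2.imwrite("pics/s1.png",cv2.resize(b["pixels"][130:300,150:370,::-1],None,fx=3.4,fy=3.4,interpolation=cv2.INTER_CUBIC)); print(r.current_t())
E
```

```text
[-0.3027385  -0.00922764  0.95612656] 10.9583
-37 [-36.9 -82. ] -0.1
-34 [-33.8 -82. ] -0.4
-31 [-30.8 -82. ] -0.2
-28 [-27.8 -82. ] -0.0
-25 [-24.8 -82. ] -0.0
-22 [-21.8 -82. ] -0.6
-21 [-21. -82.] 0.1
-20 [-20. -82.] 0.6
-19 [-18.9 -82. ] 0.6
-18 [-17.9 -82. ] 0.2
-17 [-16.9 -82. ] -0.7
-16 [-15.9 -82. ] 0.1
-15 [-14.9 -82. ] -0.3
-14 [-13.9 -82. ] -0.5
-13 [-12.9 -82. ] 0.5
-12 [-11.9 -82. ] -0.5
-11 [-11.5 -82. ] 5.2
-10 [-11.4 -81.9] 9.9
16.625
```

View pics/s1.png

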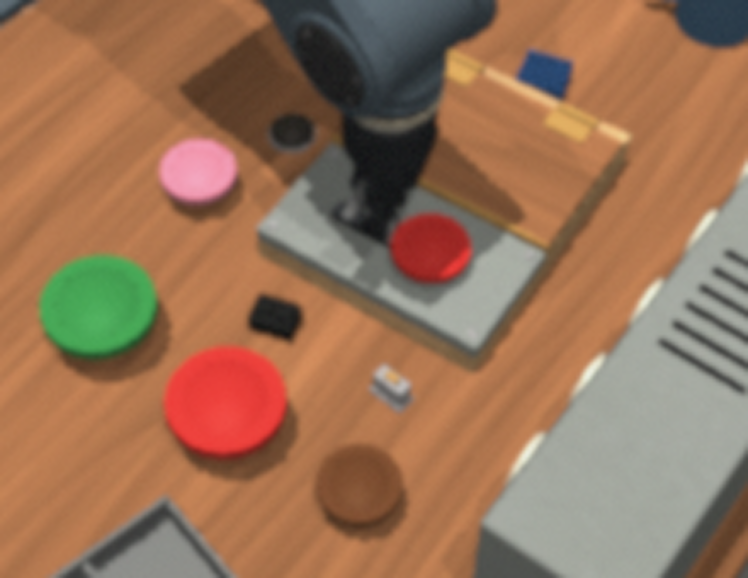

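The lid is flat and shut, and the pin (crop (430,247)) has reached the corner at the wall contact. Next is the sideways push.

```bash
python3 - <<'E'
from h import *
r.move_linear(W(-20,-82,45),vel=.1); r.move_linear(W(-20,-82,100),vel=.25)
r.move_linear(W(31,-148,100),vel=.25); r.move_linear(W(31,-148,46),vel=.15)
F0=np.array(r.current_contact_force()); print(F0,r.current_t())
u=np.array([-s,c,0])
r.move_linear(W(31,-105,46),vel=.06)
for y in list(range(-102,-93,3))+list(range(-93,-80)):
    r.move_linear(W(31,y,46),vel=.04); f=-(np.mean([r.current_contact_force() for _ in range(3)],0)-F0)@u
    print(y,inv(r.current_tool_pos()).round(1),round(f,1))
    if f>5: break
r.sleep(.3)
r.move_linear(W(31,-110,46),vel=.1); r.move_linear(W(31,-125,120),vel=.25)
r.move_to([.30,-.40,.25],r.current_ee_rot())
a=optics.get_image("top"); P=pts(a); hsv=cv2.cvtColor(a["pixels"],cv2.COLOR_RGB2HSV)
red=((hsv[...,0]<6)|(hsv[...,0]>174))&(hsv[...,1]>170)&(hsv[...,2]>120)&(P[...,0]>.5)&(P[...,0]<.75)&(P[...,1]>-.15)&(P[...,1]<.1)
Q=P[red]; m=np.median(Q,0); print("pin",red.sum(),inv(Q.mean(0)),inv((Q.min(0)+Q.max(0))/2),np.percentile(Q[:,2],[5,50,95]))
cv2.imwrite("pics/t2.png",cv2.resize(a["pixels"][115:255,155:365,::-1],None,fx=3.8,fy=3.8,interpolation=cv2.INTER_CUBIC)); print(r.current_t())
E
```

```text
[0.07541757 0.92227468 0.4003093 ] 18.2333
-102 [  30.9 -102. ] 1.2
-99 [ 31.  -98.8] 1.0
-96 [ 31.  -95.8] 1.4
-93 [ 31.  -92.8] 1.4
-92 [ 31. -92.] 1.8
-91 [ 31. -91.] 1.1
-90 [ 31. -90.] 1.2
-89 [ 31.  -88.9] 0.7
-88 [ 31.  -87.9] 1.5
-87 [ 31.  -87.1] 2.9
-86 [ 31.2 -86.7] 7.4
pin 396 [ 30.72309867 -37.83603817] [ 30.45786635 -37.32018146] [0.05903258 0.06400219 0.0691843 ]
24.8
```

View pics/t2.png

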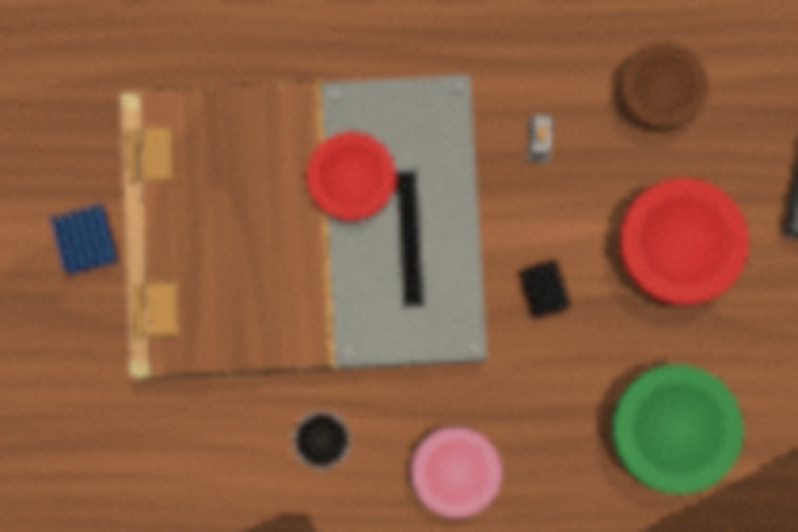

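The pin (crop (352,175)) is against the far end wall and its rim overlaps the brass edge of the shut lid. Its height is unchanged and the bystanders haven't moved.

```bash
python3 -c "
from h import *
print(r.hand_in())"
```

```text
the job is handed in; nothing more can be done
None
```

The lid is shut and the red gate pin is at the far end of its slot with its rim over the lid edge; I handed the job in after about 25 s, but no verdict was returned.

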